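# Set the knuckle and thread the kingpin

## Robot

A 7-joint arm with a two-finger parallel gripper is mounted at the origin on the work surface. World frame = base frame: x ahead of the robot, y to its left, z up, the work surface at z = 0. Lengths are in m, angles in rad, forces in N, time in s.
With the tool pointing down it reaches from about 0.4 to 0.875 m from the base axis. Payload 19.3 kg.
Tool frame: the origin (TCP) lies midway between the tips of the shut fingers; the grasp point (between the pads) lies 19 mm behind it; z points along the fingers, y is the line along which they close (so a half turn about z gives the same grasp; the last joint's range is limited). The gripper opens to 85 mm and grips with 20 to 120 N. Pads are 22 mm wide; open, the fingers measure 114 mm over their backs; the gripper's body (76 mm by 85 mm) begins 54 mm behind the grasp point. The pads swing forward as they close: fully open they stand 13 mm farther back than shut.
Start: joints at [1.147, 0.521, -0.036, 1.599, 0.021, 1.021, -0.113], TCP at [0.217, -0.586, 0.231] pointing down, gripper open.
Joint ranges: [-2.91, 2.91], [-0.3, 2.13], [-1.5, 1.42], [0.17, 2.43], [-1.26, 4.41], [0.16, 1.93], [-2.52, 2.52]. Speed limits (rad/s): [1.89, 1.89, 2.39, 2.39, 3.01, 3.01, 3.01].

## Interface

Orientations are given as [roll, pitch, yaw] about the fixed x, y, z axes, in that order (R = Rz(yaw) Ry(pitch) Rx(roll)).
In Python, from workcell import * gives the robot as it stands. The module is installed in compiled form; this text tells all that it offers.
- The arm moves only by the tool play_rows, never from a script. Its argument "deltas" is a list of rows, each a list of 7 numbers: the shift along the tool's x, y, z in units of 500 mm (1.0 is 500 mm), then the turn, a rotation vector about the tool's x, y, z in units of 120 degrees (1.0 is 120 degrees), then the closure, from 0 (fully open) to 1 (shut). A call has 1 to 10 rows; each row is the pose to reach, as a shift and turn from the pose commanded when the call began, along the tool's axes at that moment; what a row does not reach only later rows make up. A row lasts 1/10 s, in which the tool goes at most 50 mm and 8.59 degrees, less where a joint would pass 70% of its speed; a pose out of reach is approached as far as the arm can. A call with a number of a shift or a turn outside -1 to 1 is refused whole. A call with a gripper value outside its range is refused whole. The fingers move at their own pace and stop on an object; "newtons" is the grip in N (left out, the last holds). Time passes only in rows, so rows that repeat a pose let the fingers close. It gives the time, the measured TCP pose, the force, the opening and the grip force at its end, in the units of the state.
- observe(): the state, without advancing time (a new reading comes with each control period).
- grab_frame(name): name is "scene" or "top" or "wrist"; returns the picture (384x512x3 uint8, red, green, blue); there is no depth.
- get_calibration(name): a dict with "fovy" (degrees; the focal length in pixels is half the picture's height over the tangent of half this angle, whatever the lens; pixels are square), "cx", "cy" (the principal point, pixels), "xyz" and "rotation" of the camera in the world. Camera axes: x right, y down, z forward; pixel columns grow to the right and rows downward; lengths in m; the calibration is good to about 2 mm. A picture is of the moment at which its call begins: read the wrist's pose just before it. get_calibration takes no time and is no camera call; for the wrist camera it gives the pose at the moment of the call.
- job_done(): hands the job in; it is judged then, once.
The state is a dict: "clock": time; "qpos": joint angles; "qd": joint speeds; "joint_efforts": joint torques, N m; "position": TCP position; "tool_rot": TCP orientation; "force": force on the tool from outside, world axes, zero at the start; "moment": the same for the moment, N m; "grip_width": finger opening in m; "finger_force": force on a finger pad.
Only numpy, scipy, OpenCV 4.12 (cv2) and the standard library are available. Lean on these libraries where they do the work, as an engineer would, in place of code of your own. Each camera call takes 0.05 s, during which the arm holds its last target. There are 200 camera calls.

## Task

Press the red pedal of the kingpin jig down to its stop, so that it stays down and brings the lower bushing in line under the upper one. Then take the orange-headed kingpin out of the wooden rack and thread it straight down through the upper and then the lower bushing; finish while still holding it there by its head, steady, with its tip showing below the lower bushing and the head still a finger's breadth clear above the upper bushing, ready for the clip. Leave the black-headed pin, bottle, screwdriver and wheel where they are.

Things in the scene. Friction and masses are not known exactly. Their poses are not given: they have to be found in the camera images.
- jig: Fixed kingpin jig. Aluminium base plate 200 (x) x 270 (y) x 10 mm thick; origin at the centre of its underside on the bench, z up; its yaw varies. In its frame: brass upper bushing block with its axis at x 20, y 50 mm; steel column (50 x 22 mm, top at z 125 mm, centred at x 20, y 98) carries it; red pedal in front at x -60, y -90 mm. Nothing on the jig is taller than 125 mm.
- upper_bush (a point): Centre of the top mouth of the fixed upper bushing, 125 mm above the bench; axes as the jig's. The block is 36 x 36 x 15 mm (z 110 to 125 mm) with a vertical through hole 12.5 mm in diameter and 2 mm chamfers at the mouth.
- lower_bush (a point): Centre of the BOTTOM mouth of the lower bushing in the blue sliding knuckle, 55 mm above the bench; axes as the jig's. The block is 36 x 36 x 15 mm (z 55 to 70 mm) with a 12.5 mm through hole with 2 mm chamfers. With the pedal up it stands 24 mm off towards the jig's -x; with the pedal at its stop it is straight below the upper bushing (blocks 40 mm apart, 70 mm from top of upper to bottom of lower, open below down to the base plate at z 10 mm).
- pedal (a joint): Pedal hinge angle in rad: 0 = up (start), 0.30 = down at its stop. Sprung, with a yellow tumbler weight (cylinder 40 mm in diameter, 50 mm long, behind the pedal at jig y -40 mm, at most 125 mm high) that tips over centre towards the jig's +x: about 8 N on the pad at first, falling to none at about 0.18, beyond which the pedal goes down by itself and stays at its stop, held with about 5 N. The pedal drives the sliding knuckle.
- pedal_pad (a point): Centre of the top of the red pedal pad (55 x 55 mm, 8 mm thick). z is the pad's upward normal. It is 84 mm above the bench when up, about 50 mm when down; the hinge is 110 mm away in the jig's +x direction and 50 mm above the bench, its axis along the jig's y. While going down the pad moves about 5 mm towards the jig's -x.
- rack: Fixed light-wood rack 50 (x) x 160 (y) x 45 mm high, origin at the centre of its underside. Two blind 11 mm holes at y -45 and +45 mm, 35 mm deep (floor 10 mm above the bench), hold the two pins upright; which pin is in which hole varies.
- kingpin: Steel kingpin with an orange round head; loose, about 0.13 kg (varies). Shaft 10 mm in diameter and 110 mm long with a 3 mm cone at the tip; head 20 mm in diameter and 26 mm high (z 110 to 136 mm). Origin at the centre of the tip, z along the pin to the head. At the start it stands upright in the rack with its tip 10 mm above the bench, so the head spans 120 to 146 mm above the bench.
- kingpin_tip (a point): The kingpin's tip (its lower end).
- kingpin_collar (a point): On the kingpin's axis at the underside of its head, 110 mm above the tip.
- kingpin_head (a point): Middle of the kingpin's orange head, where to grip: 123 mm above the tip.
- black_pin: Bystander: same pin with a black head, upright in the rack's other hole, 90 mm away. Origin at its tip.
- bottle: Bystander: white squeeze bottle, 56 mm in diameter, 150 mm tall. Origin at the centre of its underside.
- screwdriver: Bystander: red-handled screwdriver about 200 mm long and 26 mm thick lying on the bench.
- wheel: Bystander: knobbly black buggy wheel with a yellow rim, 120 mm in diameter, 54 mm high, lying flat. Origin at the centre of its underside.
There are look-alikes about, which are no part of the job. Leave any purple look-alike of the kingpin alone.

How it is judged:
By the outcome, as a careful person would: the job done as asked, in the order asked, and still so for the second after the job is handed in, while the arm keeps its last pose, push and grip.
It also fails if it takes over 58 s, if anything falls off the work surface, if the arm or the gripper's body presses on something with over 40 N, if the wrist force passes 120 N, or if a joint passes its speed limit or range.

## Working session

There is one attempt and no reset: what is moved stays moved. The work goes in short steps, Python scripts to look and compute and a tool call to move; the robot and the scene stay as the last step left them, time stands still between calls to the robot, and variables do not carry over. Pictures are saved under pics/ and viewed, at most 10 in all, crops included, and the job is handed in when it is done.

Besides the shell and the picture viewer there is one more tool, called after "Call:" as name(argument=value, ...) on one line, values as JSON. play_rows: Moves the arm, as the interface text tells. Its arguments: {"type":"object","properties":{"deltas":{"type":"array"},"newtons":{"type":"number"}},"required":["deltas"]}

```bash
mkdir -p pics; python3 - <<'E'
from workcell import *
import cv2,numpy as np
for n in ["scene","top"]:
    im=grab_frame(n); cv2.imwrite(f"pics/{n}0.png",im[:,:,::-1])
    c=get_calibration(n); print(n,c)
s=observe(); print({k:np.round(s[k],4) for k in s})
E
```

```text
scene {'fovy': 51.06489931617576, 'cx': 260.0816256508467, 'cy': 192.64713764049156, 'xyz': array([ 1.12897873, -0.18579339,  0.72662359]), 'rotation': array([-2.44150975,  0.00495785,  1.21097241])}
top {'fovy': 48.974036137025, 'cx': 254.88684605311153, 'cy': 191.78633542306144, 'xyz': array([ 0.42740332, -0.00920461,  1.20750248]), 'rotation': array([-2.97208301, -0.02022148, -1.56551153])}
{'clock': np.float64(0.1), 'qpos': array([ 1.1468,  0.5219, -0.0363,  1.5999,  0.0212,  1.0211, -0.1128]), 'qd': array([ 0.0016, -0.0023, -0.0003, -0.0019,  0.0018,  0.0013,  0.0005]), 'joint_efforts': array([ 4.10000e-03, -9.28503e+01,  1.98410e+00, -3.70540e+01,
        1.82000e-02,  5.30000e-03, -1.00000e-04]), 'position': array([ 0.2164, -0.586 ,  0.2308]), 'tool_rot': array([-3.1406e+00,  1.0000e-04,  3.5380e-01]), 'force': array([-0.6009, -0.1095,  0.8306]), 'moment': array([0.0005, 0.0205, 0.0028]), 'finger_force': np.float64(0.0), 'grip_width': np.float64(0.0853)}
```

View pics/scene0.png

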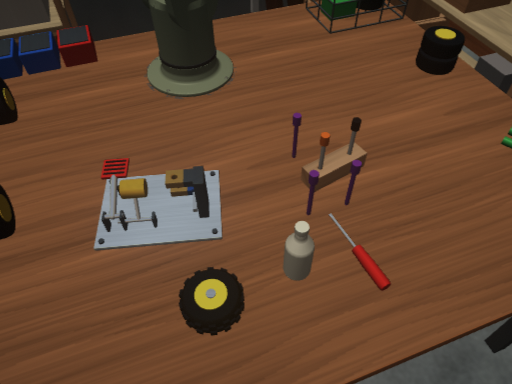

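View pics/top0.png

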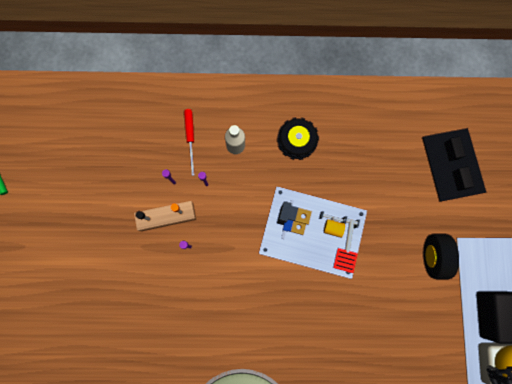

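The scene view shows the jig (plate about 98-222, 172-245), the rack with the orange head at (325,138) and the black one at (356,124), and three purple look-alikes around the rack. In the top view the orange head is at (175,208), the brass block at (302,215), and the red pad at (346,262).

```bash
cat > h.py <<'E'
from workcell import *
import cv2,numpy as np
from scipy.spatial.transform import Rotation as R
def cam(n):
    c=get_calibration(n); f=192/np.tan(np.radians(c["fovy"])/2)
    return c["xyz"],R.from_euler("xyz",c["rotation"]).as_matrix(),f,c["cx"],c["cy"]
def ray(C,p):
    o,M,f,cx,cy=C; d=M@np.array([(p[0]-cx)/f,(p[1]-cy)/f,1]); return o,d/np.linalg.norm(d)
def onz(C,p,z):
    o,d=ray(C,p); return o+d*(z-o[2])/d[2]
def cross(C1,p1,C2,p2):
    o1,d1=ray(C1,p1); o2,d2=ray(C2,p2)
    t=np.linalg.lstsq(np.c_[d1,-d2],o2-o1,rcond=None)[0]
    a,b=o1+d1*t[0],o2+d2*t[1]; return (a+b)/2,np.linalg.norm(a-b)
def proj(C,X):
    o,M,f,cx,cy=C; v=M.T@(np.asarray(X)-o); return np.array([cx+f*v[0]/v[2],cy+f*v[1]/v[2]])
def blob(im,lo,hi,box):
    h=cv2.cvtColor(im,cv2.COLOR_RGB2HSV); m=cv2.inRange(h,np.array(lo),np.array(hi))
    k=np.zeros_like(m); x0,y0,x1,y1=box; k[y0:y1,x0:x1]=m[y0:y1,x0:x1]
    n,l,s,c=cv2.connectedComponentsWithStats(k)
    i=1+np.argmax(s[1:,4]); return (l==i).astype(np.uint8),c[i],s[i]
E
python3 - <<'E'
from h import *
S=cam("scene");T=cam("top")
si=cv2.imread("pics/scene0.png")[:,:,::-1].copy();ti=cv2.imread("pics/top0.png")[:,:,::-1].copy()
m,c,s=blob(ti,(90,5,110),(130,100,255),(250,175,380,290)); 
cn=max(cv2.findContours(m,0,2)[0],key=cv2.contourArea); b=cv2.boxPoints(cv2.minAreaRect(cv2.convexHull(cn)))
P=np.array([onz(T,p,.01) for p in b]); print("plate",s,b.round(1).tolist(),P.round(4).tolist(),[np.linalg.norm(P[i]-P[i-1]).round(4) for i in range(4)],P.mean(0))
m,c1,s1=blob(ti,(5,180,120),(14,255,255),(160,195,195,220)); m,c2,s2=blob(si,(5,180,90),(14,255,255),(310,125,340,150))
print("orange",c1,s1,c2,s2,cross(T,c1,S,c2),onz(T,c1,.14))
m,c1,s1=blob(ti,(0,180,120),(5,255,255),(325,240,365,280)); m,c2,s2=blob(si,(0,180,90),(5,255,255),(95,150,135,185))
print("pad",c1,s1,c2,s2,cross(T,c1,S,c2),onz(T,c1,.084),onz(S,c2,.084))
m,c1,s1=blob(ti,(8,60,120),(22,190,255),(130,195,200,235)); 
cn=cv2.convexHull(max(cv2.findContours(m,0,2)[0],key=cv2.contourArea)); print("rack",s1,[onz(T,p,.045).round(4).tolist() for p in cv2.boxPoints(cv2.minAreaRect(cn))])
E
```

```text
plate [ 259  187  108   91 4911] [[258.1000061035156, 253.10000610351562], [276.20001220703125, 186.0], [369.29998779296875, 211.10000610351562], [351.1000061035156, 278.29998779296875]] [[0.4575, -0.0423, 0.01], [0.6501, -0.094, 0.01], [0.579, -0.3616, 0.01], [0.3894, -0.3029, 0.01]] [np.float64(0.2693), np.float64(0.1994), np.float64(0.2769), np.float64(0.1985)] [ 0.51900356 -0.20021388  0.01      ]
orange [176.6 208.7] [174 205   5   7  10] [324.90566038 134.88679245] [321 132   9   7  53] (array([0.56522477, 0.17030521, 0.14353534]), np.float64(0.00399245170035655)) [0.56488915 0.16901808 0.14      ]
pad [345.23867069 260.47432024] [334 249  24  24 331] [114.94533762 167.59485531] [101 158  28  21 311] (array([ 0.43774087, -0.27193237,  0.08250108]), np.float64(0.001795040412028428)) [ 0.43780362 -0.27066557  0.084     ] [ 0.43905479 -0.27262809  0.084     ]
rack [ 130  195   70   40 2522] [[0.6144, 0.3153, 0.045], [0.6161, 0.1241, 0.045], [0.5077, 0.1211, 0.045], [0.5064, 0.3093, 0.045]]
```

```bash
python3 - <<'E'
import cv2,numpy as np
a=cv2.imread("pics/top0.png");b=cv2.imread("pics/scene0.png")
A=cv2.resize(a[180:285,250:380],None,fx=3,fy=3,interpolation=2);A2=cv2.resize(a[160:260,125:225],None,fx=3,fy=3)
B=cv2.resize(b[150:255,90:230],None,fx=2.8,fy=2.8,interpolation=2)
o=np.zeros((600,800,3),np.uint8);o[:315,:390]=A;o[:300,395:695]=A2;o[305:305+294,395:395+392]=B[:294,:392];cv2.imwrite("pics/crop1.png",o)
E
```

```text
(no output)
```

View pics/crop1.png

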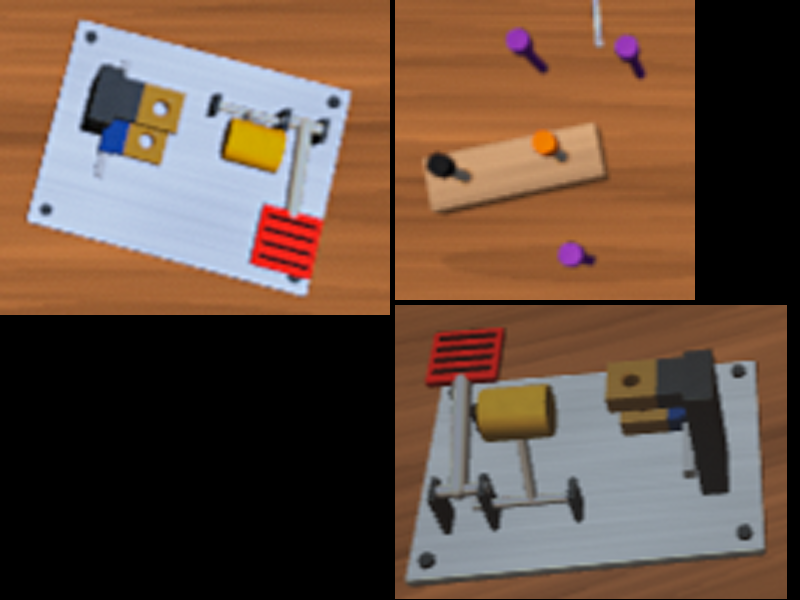

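The zoom shows the upper hole near top-view pixel (303.3,215.7), the lower one near (298.7,227) and the pad clearly; the tumbler lies next to the pad. Estimates agree: pad at (0.438,-0.272), yaw about -15°. Next I refine the head and bushing and plan the pedal move.

```bash
cat >> h.py <<'E'
def plan(pos,yaw=None):
    "shift and turn (units of the moves) from the present pose to TCP pos pointing down with this yaw"
    s=observe(); M=R.from_euler("xyz",s["tool_rot"]); y=s["tool_rot"][2] if yaw is None else yaw
    d=M.inv().apply(np.array(pos)-s["position"])/.5
    r=(M.inv()*R.from_euler("xyz",[np.pi,0,y])).as_rotvec()/np.radians(120)
    print("at",s["position"].round(4),s["tool_rot"].round(4),"F",s["force"].round(1),"w",round(float(s["grip_width"]),4),"->",d.round(4),r.round(4)); 
E
python3 - <<'E'
from h import *
S=cam("scene");T=cam("top")
print("upper",cross(T,(303.3,215.7),S,(173.9,176.8)),onz(T,(303.3,215.7),.125),onz(S,(173.9,176.8),.125),"lower",onz(T,(298.7,227),.07))
si=cv2.imread("pics/scene0.png")[:,:,::-1].copy();ti=cv2.imread("pics/top0.png")[:,:,::-1].copy()
m,c1,s1=blob(ti,(8,200,150),(22,255,255),(165,200,190,220)); m,c2,s2=blob(si,(3,170,60),(20,255,255),(312,125,338,152))
print("orange",c1,s1,c2,s2,cross(T,c1,S,c2),onz(T,c1,.146))
a=np.radians(-15); Rm=np.array([[np.cos(a),-np.sin(a)],[np.sin(a),np.cos(a)]])
p=np.array([.5190,-.2002])+Rm@[-.063,-.1]; print("press",p)
plan([p[0],p[1],.231]); 
E
```

```text
upper (array([ 0.551115  , -0.15722691,  0.12365413]), np.float64(0.0026990936214193705)) [ 0.55116597 -0.15570178  0.125     ] [ 0.55203605 -0.15860302  0.125     ] lower [ 0.52664031 -0.15023547  0.07      ]
orange [174.34 206.74] [171 203   8   9  50] [324.312 138.464] [320 132  11  15 125] (array([0.56927168, 0.1729801 , 0.13666166]), np.float64(0.005348377494816044)) [0.5690664  0.17389577 0.146     ]
press [ 0.43226477 -0.28048698]
at [ 0.2164 -0.586   0.2308] [-3.1406e+00  1.0000e-04  3.5380e-01] F [-0.6 -0.1  0.8] w 0.0853 -> [ 0.6167 -0.4237 -0.    ] [-0.0005  0.     -0.    ]
```

Call:
play_rows(deltas=[[0.08,-0.055,0,0,0,0,1],[0.16,-0.11,0,0,0,0,1],[0.24,-0.165,0,0,0,0,1],[0.32,-0.22,0,0,0,0,1],[0.4,-0.275,0,0,0,0,1],[0.48,-0.33,0,0,0,0,1],[0.56,-0.385,0,0,0,0,1],[0.617,-0.424,0,0,0,0,1],[0.617,-0.424,0,0,0,0,1],[0.617,-0.424,0,0,0,0,1]], newtons=40)

```text
clock: 1.1
position: [0.4326, -0.2801, 0.2311]
tool_rot: [-3.141, 0.0, 0.355]
force: [-0.5, 0.3, 0.1]
grip_width: -0.0003
finger_force: 0.0
```

```bash
python3 - <<'E'
from h import *
plan([.4323,-.2805,.231]); im=grab_frame("wrist"); W=cam("wrist")
cv2.imwrite("pics/w1.png",im[:,:,::-1]); print(W)
print("expected pad px",proj(W,[.438,-.272,.084]),"upper",proj(W,[.5513,-.157,.125]))
m,c,s=blob(im,(0,180,90),(5,255,255),(0,0,512,384)); print("red",c,s,onz(W,c,.084))
E
```

```text
at [ 0.4326 -0.2801  0.2311] [-3.1413e+00  4.0000e-04  3.5520e-01] F [-0.5  0.3  0.1] w -0.0003 -> [-0.0009  0.0006  0.0002] [-0.0001  0.0002 -0.    ]
(array([ 0.50771162, -0.25282874,  0.37419185]), array([[ 3.45859986e-01, -8.90354680e-01, -2.96056438e-01],
       [-9.38286082e-01, -3.28297712e-01, -1.08811032e-01],
       [-3.14239501e-04,  3.15419017e-01, -9.48952446e-01]]), np.float64(307.5415089139298), 254.22836891210684, 193.07844764444346)
expected pad px [248.00626429 169.17474991] upper [146.35478172 -21.72699354]
red [246.81502615 171.56252972] [ 211  134   74   73 2103] [ 0.43535781 -0.27172398  0.084     ]
```

View pics/w1.png

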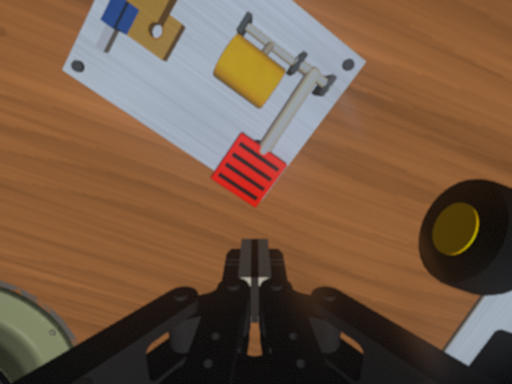

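The wrist view shows the pad centred at (247,172), as predicted within 2 mm. The fingers are shut; now I press.

Call:
play_rows(deltas=[[0,0,0.08,0,0,0,1],[0,0,0.16,0,0,0,1],[0,0,0.23,0,0,0,1],[0,0,0.27,0,0,0,1],[0,0,0.285,0,0,0,1],[0,0,0.3,0,0,0,1],[0,0,0.315,0,0,0,1],[0,0,0.33,0,0,0,1],[0,0,0.345,0,0,0,1],[0,0,0.356,0,0,0,1]])

```text
clock: 2.15
position: [0.4326, -0.2813, 0.0536]
tool_rot: [3.141, -0.001, 0.353]
force: [0.3, -0.5, 0.6]
grip_width: -0.0
finger_force: 0.0
```

Call:
play_rows(deltas=[[0,0,0.002,0,0,0,1],[0,0,0.004,0,0,0,1],[0,0,0.004,0,0,0,1],[0,0,0.004,0,0,0,1]])

```text
clock: 2.55
position: [0.433, -0.2814, 0.0523]
tool_rot: [3.14, -0.001, 0.353]
force: [-4.1, -0.1, 14.1]
grip_width: 0.0002
finger_force: 7.2
```

Call:
play_rows(deltas=[[0,0,-0.03,0,0,0,1],[0,0,-0.1,0,0,0,1],[0,0,-0.2,0,0,0,1],[0,0,-0.3,0,0,0,0.6],[0.05,-0.02,-0.38,0,0,0,0.4],[0.1,-0.06,-0.44,0,0,0,0.4],[0.15,-0.1,-0.46,0,0,0,0.4],[0.15,-0.1,-0.46,0,0,0,0.4],[0.15,-0.1,-0.46,0,0,0,0.4],[0.15,-0.1,-0.46,0,0,0,0.4]])

```text
clock: 3.55
position: [0.4849, -0.2085, 0.281]
tool_rot: [3.142, 0.001, 0.353]
force: [0.5, -0.2, -0.2]
grip_width: 0.0515
finger_force: 0.0
```

```bash
python3 - <<'E'
from h import *
plan([.5693,.173,.28]); im=grab_frame("wrist"); W=cam("wrist"); T=cam("top"); t=grab_frame("top")
cv2.imwrite("pics/w2.png",im[:,:,::-1]); cv2.imwrite("pics/top2.png",t[:,:,::-1])
print("upper",proj(W,[.5513,-.157,.125]),"lower",proj(W,[.5513,-.157,.07]))
m,c,s=blob(im,(0,180,90),(5,255,255),(0,0,512,384)); print("red",c,s,onz(W,c,.05))
E
```

```text
at [ 0.4849 -0.2085  0.281 ] [3.1416e+00 6.0000e-04 3.5270e-01] F [ 0.5 -0.2 -0.2] w 0.0515 -> [ 0.4219 -0.6578  0.0018] [0.     0.0003 0.    ]
upper [226.90972058  91.47098305] lower [231.16999947  91.36959654]
red [272.89873418 217.58227848] [258 202  36  33 237] [ 0.42034945 -0.25811344  0.05      ]
```

View pics/w2.png

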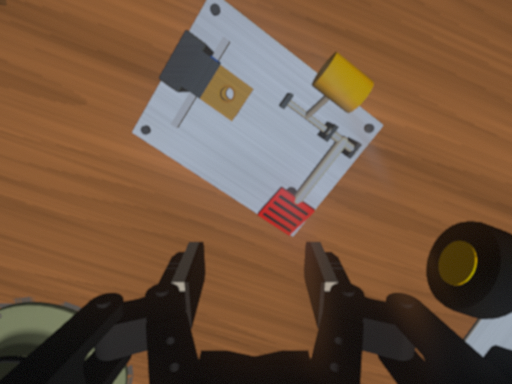

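The view shows the pedal down (pad at (286,211)), the tumbler tipped over towards +x, and the knuckle hidden under the brass block whose hole is at (228,94). Next I go above the orange head.

Call:
play_rows(deltas=[[0.05,-0.078,0,0,0,0,0.4],[0.1,-0.156,0,0,0,0,0.4],[0.15,-0.234,0,0,0,0,0.4],[0.2,-0.312,0,0,0,0,0.4],[0.25,-0.39,0,0,0,0,0.4],[0.3,-0.468,0,0,0,0,0.4],[0.35,-0.546,0,0,0,0,0.4],[0.4,-0.624,0,0,0,0,0.4],[0.422,-0.658,0,0,0,0,0.4],[0.422,-0.658,0,0,0,0,0.4]])

```text
clock: 4.65
position: [0.5693, 0.1769, 0.2805]
tool_rot: [-3.14, 0.001, 0.357]
force: [-0.9, -0.8, -0.4]
grip_width: 0.0515
finger_force: 0.0
```

```bash
python3 - <<'E'
from h import *
plan([.5693,.173,.28]); im=grab_frame("wrist"); W=cam("wrist")
cv2.imwrite("pics/w3.png",im[:,:,::-1])
m,c,s=blob(im,(3,170,60),(20,255,255),(150,50,350,240)); print("orange",c,s,onz(W,c,.146),onz(W,c,.14),"exp",proj(W,[.5693,.173,.146]))
w2=cv2.imread("pics/w2.png")[80:108,212:245]; cv2.imwrite("pics/hole.png",cv2.resize(w2,None,fx=10,fy=10,interpolation=2))
t=cv2.imread("pics/top2.png")[200:230,285:320]; cv2.imwrite("pics/holeT.png",cv2.resize(t,None,fx=10,fy=10,interpolation=2))
a,b=cv2.imread("pics/hole.png"),cv2.imread("pics/holeT.png"); o=np.zeros((384,512+350,3),np.uint8); o=np.zeros((600,790,3),np.uint8); o[:280,:330]=a; o[:300,340:690]=b
o[300:600,0:400]=cv2.resize(im[:,:,::-1],(400,300)); cv2.imwrite("pics/c3.png",o)
E
```

```text
at [0.5693 0.1769 0.2805] [-3.1402e+00  8.0000e-04  3.5710e-01] F [-0.9 -0.8 -0.4] w 0.0515 -> [-0.0027  0.0072  0.001 ] [-0.0007  0.0004 -0.    ]
orange [256.59907834 183.47465438] [246 170  22  26 434] [0.56804373 0.17198686 0.146     ] [0.56637934 0.17132225 0.14      ] exp [256.05624501 181.9143397 ]
```

View pics/c3.png

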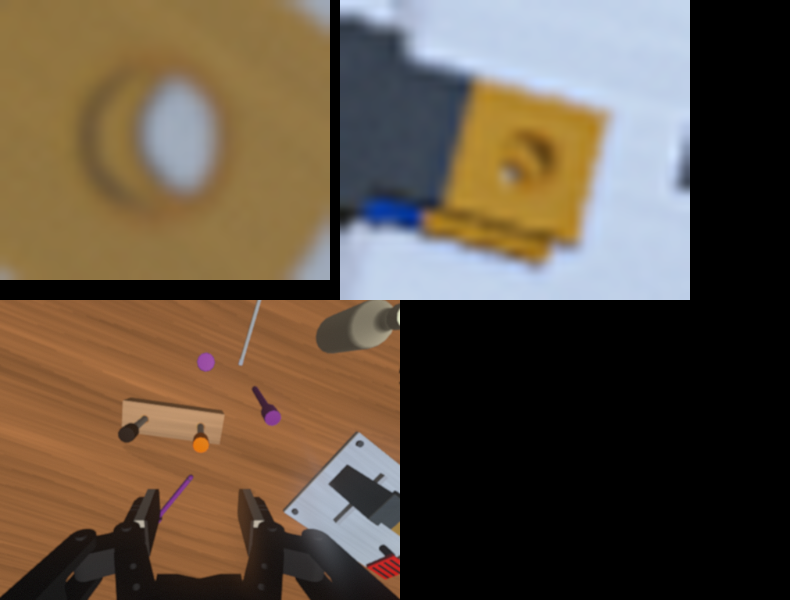

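The wrist view shows the orange head at (257,183), within 2 px of the prediction; the upper hole was at about (227.2,93.5) in the earlier wrist view. I check the nearest purple pin's height, then plan the descent.

```bash
python3 - <<'E'
from h import *
S=cam("scene");T=cam("top")
print("purples",cross(T,(183.5,245),S,(297,118)),cross(T,(166,173.5),S,(357,166)),cross(T,(202,175.5),S,(314,176)))
plan([.568,.172,.16])
E
```

```text
purples (array([0.47367615, 0.14969923, 0.12620045]), np.float64(0.0016291000937951076)) (array([0.65880952, 0.20193303, 0.12663401]), np.float64(0.0005598637891058966)) (array([0.65378944, 0.10713578, 0.12800568]), np.float64(0.0022107098101132455))
at [0.5694 0.1745 0.2806] [-3.1413e+00  1.1000e-03  3.5490e-01] F [-0.3 -1.3  0.4] w 0.0513 -> [-0.004   0.0039  0.2411] [-0.0001  0.0005 -0.    ]
```

Call:
play_rows(deltas=[[-0.004,0.004,0,0,0,0,0.4],[-0.004,0.004,0.08,0,0,0,0.4],[-0.004,0.004,0.16,0,0,0,0.4],[-0.004,0.004,0.22,0,0,0,0.4],[-0.004,0.004,0.27,0,0,0,0.4],[-0.004,0.004,0.31,0,0,0,0.4],[-0.004,0.004,0.333,0,0,0,0.4],[-0.004,0.004,0.333,0,0,0,0.4],[-0.004,0.004,0.333,0,0,0,0.4]])

```text
clock: 5.6
position: [0.5687, 0.171, 0.1156]
tool_rot: [3.141, -0.001, 0.353]
force: [0.2, 0.2, -0.1]
grip_width: 0.0512
finger_force: 0.0
```

```bash
python3 - <<'E'
from h import *
plan([.568,.172,.114]); im=grab_frame("wrist"); W=cam("wrist")
m,c,s=blob(im,(3,170,60),(20,255,255),(150,50,350,384)); print("orange",c,s,"exp",proj(W,[.568,.172,.146]))
o=np.zeros((384,1024,3),np.uint8); cv2.imwrite("pics/w4.png",im[:,:,::-1])
E
```

```text
at [0.5687 0.171  0.1156] [ 3.1414e+00 -8.0000e-04  3.5300e-01] F [ 0.2  0.2 -0.1] w 0.0512 -> [-0.0006 -0.0024  0.0033] [ 0.0001 -0.0004 -0.    ]
orange [247.52572796 278.27084164] [ 224  245   47   66 2507] exp [252.38817306 288.95481908]
```

View pics/w4.png

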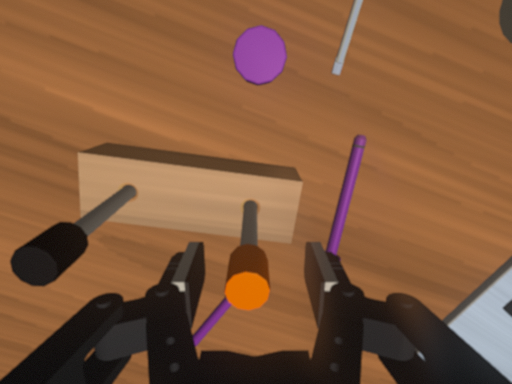

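The head top is at (247.5,290) with the finger midline at x=255, so I shift about 4 mm along -tool y and then close.

Call:
play_rows(deltas=[[0,-0.008,0.003,0,0,0,0.4],[0,-0.008,0.003,0,0,0,0.4],[0,-0.008,0.003,0,0,0,0.6],[0,-0.008,0.003,0,0,0,0.75],[0,-0.008,0.003,0,0,0,0.85],[0,-0.008,0.003,0,0,0,1],[0,-0.008,0.003,0,0,0,1],[0,-0.008,0.003,0,0,0,1],[0,-0.008,0.003,0,0,0,1],[0,-0.008,0.003,0,0,0,1]], newtons=60)

```text
clock: 6.65
position: [0.5672, 0.1752, 0.1135]
tool_rot: [3.141, -0.0, 0.354]
force: [-0.1, -1.1, 6.5]
grip_width: 0.0184
finger_force: 58.4
```

Call:
play_rows(deltas=[[0,0,-0.02,0,0,0,1],[0,0,-0.05,0,0,0,1],[0,0,-0.09,0,0,0,1],[0,0,-0.14,0,0,0,1],[0,0,-0.2,0,0,0,1],[0,0,-0.26,0,0,0,1],[0,0,-0.32,0,0,0,1],[0,0,-0.37,0,0,0,1],[0,0,-0.37,0,0,0,1],[0,0,-0.37,0,0,0,1]])

```text
clock: 7.65
position: [0.5667, 0.1754, 0.2992]
tool_rot: [-3.141, -0.001, 0.354]
force: [-0.4, 0.6, -1.7]
grip_width: 0.0182
finger_force: 58.8
```

```bash
python3 - <<'E'
from h import *
plan([.5505,-.157,.298]); im=grab_frame("wrist"); cv2.imwrite("pics/w5.png",im[:,:,::-1]); s=grab_frame("scene"); cv2.imwrite("pics/s5.png",s[:,:,::-1])
o=np.zeros((300,800,3),np.uint8); o[:,:400]=cv2.resize(im[:,:,::-1],(400,300)); o[:,400:]=cv2.resize(s[:,:,::-1],(400,300)); cv2.imwrite("pics/c5.png",o)
E
```

```text
at [0.5667 0.1754 0.2992] [-3.1415e+00 -1.1000e-03  3.5400e-01] F [-0.4  0.6 -1.7] w 0.0182 -> [-0.2609  0.6123  0.0021] [-0.0001 -0.0005  0.    ]
```

View pics/c5.png

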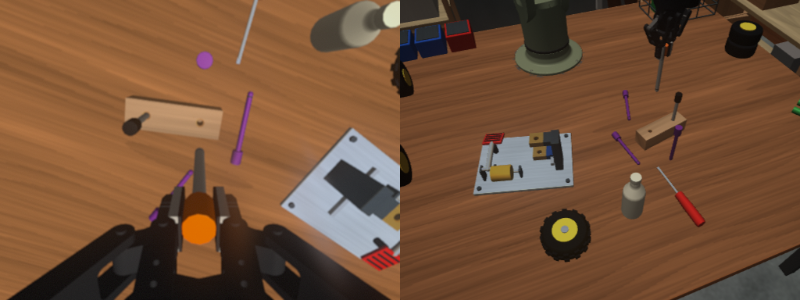

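The kingpin is lifted and hangs straight in the grip, with its tip at about (255,192) in the full wrist picture. Next I carry it over the bushing.

Call:
play_rows(deltas=[[-0.015,0.035,0,0,0,0,1],[-0.045,0.105,0,0,0,0,1],[-0.08,0.19,0,0,0,0,1],[-0.115,0.275,0,0,0,0,1],[-0.15,0.36,0,0,0,0,1],[-0.185,0.445,0,0,0,0,1],[-0.22,0.525,0,0,0,0,1],[-0.248,0.585,0,0,0,0,1],[-0.261,0.612,0,0,0,0,1],[-0.261,0.612,0,0,0,0,1]])

```text
clock: 8.75
position: [0.5497, -0.159, 0.2975]
tool_rot: [-3.141, 0.002, 0.351]
force: [0.1, 0.8, -1.1]
grip_width: 0.0186
finger_force: 58.8
```

Call:
play_rows(deltas=[[0,0,0.02,0,0,0,1],[0,0,0.05,0,0,0,1],[0,0,0.07,0,0,0,1],[0,0,0.08,0,0,0,1],[0,0,0.08,0,0,0,1],[0,0,0.08,0,0,0,1]])

```text
clock: 9.35
position: [0.5507, -0.1567, 0.2586]
tool_rot: [3.142, -0.0, 0.354]
force: [0.1, 0.1, -1.4]
grip_width: 0.0187
finger_force: 58.8
```

```bash
python3 - <<'E'
from h import *
S=cam("scene");T=cam("top");W=cam("wrist")
plan([.5505,-.157,.258]); im=grab_frame("wrist"); s=grab_frame("scene"); t=grab_frame("top")
for n,i in (("w6",im),("s6",s),("t6",t)): cv2.imwrite(f"pics/{n}.png",i[:,:,::-1])
p=observe()["position"]; tip=p-[0,0,.104]
for n,C in (("W",W),("S",S),("T",T)): print(n,"tip",proj(C,tip),"hole",proj(C,[.5505,-.157,.125]))
def crop(i,c,h,k): x,y=map(int,c); return cv2.resize(i[y-h:y+h,x-h:x+h,::-1],(k,k),interpolation=2)
o=np.zeros((400,800,3),np.uint8); cw=proj(W,tip); cs=proj(S,[.5505,-.157,.14])
print(cw.astype(int),cs.astype(int)); o[:,:400]=crop(im,cw,50,400); o[:,400:]=crop(s,cs,40,400); cv2.imwrite("pics/c6.png",o)
t0=cv2.imread("pics/top0.png")[:,:,::-1].copy();t2=cv2.imread("pics/top2.png")[:,:,::-1].copy()
for n,i in (("t0",t0),("t2",t2),("t6",t)):
    m=cv2.inRange(cv2.cvtColor(i,cv2.COLOR_RGB2HSV),(130,120,40),(150,255,255)); k,l,st,c=cv2.connectedComponentsWithStats(m); print(n,[(c[j].round(0).tolist(),st[j,2:5].tolist()) for j in range(1,k) if st[j,4]>15])
E
```

```text
at [ 0.5507 -0.1567  0.2586] [ 3.1415e+00 -3.0000e-04  3.5430e-01] F [ 0.1  0.1 -1.4] w 0.0187 -> [-0.0007  0.0005  0.0011] [ 0.     -0.0002 -0.    ]
W tip [254.89322924 191.78658239] hole [254.75083733 182.12331936]
S tip [172.00170392 165.94776753] hole [174.50837291 176.06935591]
T tip [305.39528851 214.54521591] hole [303.80434341 215.96002983]
[254 191] [173 171]
t0 [([167.0, 175.0], [13, 14, 69]), ([203.0, 177.0], [10, 14, 63]), ([184.0, 245.0], [11, 8, 57])]
t2 [([167.0, 175.0], [13, 14, 69]), ([203.0, 177.0], [10, 14, 62]), ([184.0, 245.0], [12, 8, 59])]
t6 [([167.0, 175.0], [13, 14, 68]), ([211.0, 214.0], [12, 46, 163]), ([179.0, 277.0], [20, 48, 170])]
```

View pics/c6.png

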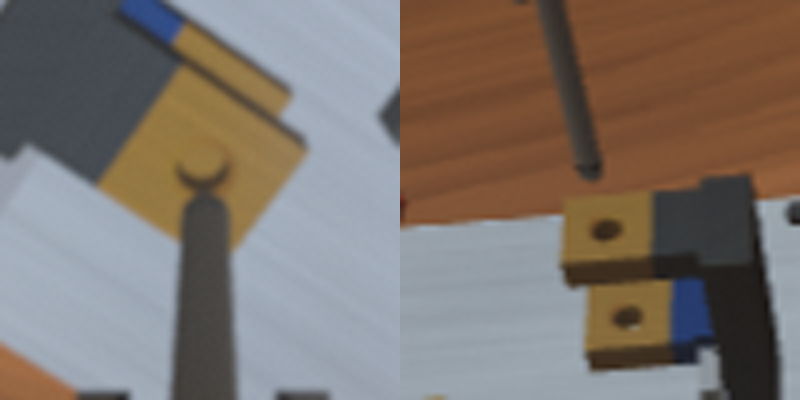

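The pin tip at wrist pixel (255,190) points straight at the hole centre at about (254.7,182), and the scene view agrees within 1 px, with the knuckle right below. Two purple pins toppled while the gripper was well above them at z 0.28, so it was not by contact. I lower the pin in stages and watch the force.

Call:
play_rows(deltas=[[0,0,0.015,0,0,0,1],[0,0,0.03,0,0,0,1],[0,0,0.045,0,0,0,1],[0,0,0.06,0,0,0,1],[0,0,0.07,0,0,0,1],[0,0,0.08,0,0,0,1],[0,0,0.085,0,0,0,1],[0,0,0.085,0,0,0,1]])

```text
clock: 10.3
position: [0.5504, -0.157, 0.2155]
tool_rot: [-3.141, 0.0, 0.354]
force: [0.0, 0.2, -0.3]
grip_width: 0.0188
finger_force: 58.8
```

Call:
play_rows(deltas=[[0,0,0.015,0,0,0,1],[0,0,0.03,0,0,0,1],[0,0,0.045,0,0,0,1],[0,0,0.06,0,0,0,1],[0,0,0.075,0,0,0,1],[0,0,0.085,0,0,0,1],[0,0,0.095,0,0,0,1],[0,0,0.1,0,0,0,1],[0,0,0.1,0,0,0,1]])

```text
clock: 11.2
position: [0.5504, -0.1569, 0.1655]
tool_rot: [-3.141, 0.0, 0.354]
force: [0.3, 0.5, -0.8]
grip_width: 0.0183
finger_force: 58.8
```

Call:
play_rows(deltas=[[0,0,0.01,0,0,0,1],[0,0,0.02,0,0,0,1],[0,0,0.03,0,0,0,1],[0,0,0.04,0,0,0,1],[0,0,0.047,0,0,0,1],[0,0,0.049,0,0,0,1],[0,0,0.049,0,0,0,1],[0,0,0.049,0,0,0,1],[0,0,0.049,0,0,0,1]])

```text
clock: 12.1
position: [0.5506, -0.157, 0.1415]
tool_rot: [3.141, -0.0, 0.354]
force: [-0.2, 0.2, -1.6]
grip_width: 0.0183
finger_force: 58.8
```

```bash
python3 - <<'E'
from h import *
plan([.5505,-.157,.141]); s=grab_frame("scene"); w=grab_frame("wrist")
o=np.zeros((400,800,3),np.uint8); o[:,:400]=cv2.resize(s[130:230,120:220,::-1],(400,400),interpolation=2); o[:300,400:]=cv2.resize(w[:,:,::-1],(400,300)); cv2.imwrite("pics/c7.png",o)
S=cam("scene"); 
for z in (.15,.125,.055,.037): print(z,(proj(S,[.551,-.157,z])-[120,130])*4)
E
```

```text
at [ 0.5506 -0.157   0.1415] [ 3.1414e+00 -3.0000e-04  3.5380e-01] F [-0.2  0.2 -1.6] w 0.0183 -> [-0.0001 -0.0001  0.001 ] [ 0.0001 -0.0001 -0.    ]
0.15 [209.79460478 150.87827016]
0.125 [218.25366144 184.95708668]
0.055 [239.95963228 272.40345657]
0.037 [245.11582318 293.17609003]
```

View pics/c7.png

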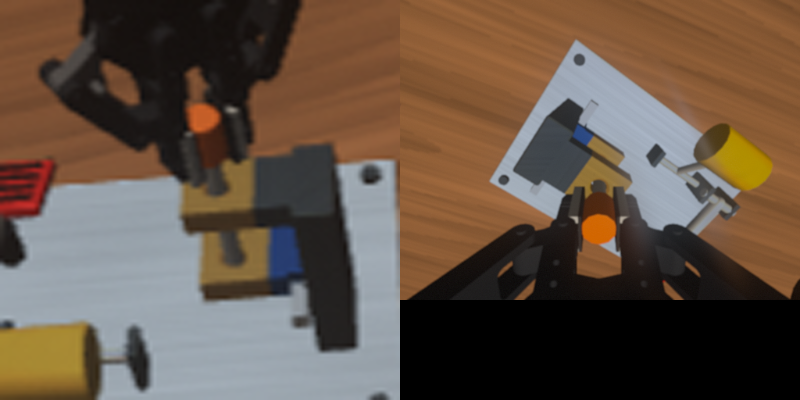

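The scene crop shows the pin through the upper block and into the lower one (shaft at (232,245) between them), with the head held clear above the upper block. The pedal is still down, and forces are about nil.

```bash
python3 -c "
from workcell import *
print(job_done())"
```

```text
the job is handed in; nothing more can be done
None
```

The job is handed in: the pedal is down at its stop, and the kingpin is through both bushings, held by its head with an estimated 17 mm of tip showing and the head about 22 mm clear; two purple look-alikes toppled during the run, most likely not by contact, as both looked tilted while the gripper was still 13 cm above them.

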